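Fit the pierced sorting disc onto the turntable studs

ROBOT

A 7-joint arm with a two-finger parallel gripper is mounted at the origin on the work surface. World frame = base frame: x ahead of the robot, y to its left, z up, the work surface at z = 0. Lengths are in m, angles in rad, forces in N, time in s.
With the tool pointing down it reaches from about 0.35 to 0.9 m from the base axis. Payload 8.1 kg.
Tool frame: the origin (TCP) lies on the centre line of the jaws, within the pads' length; the fingertips stand 17 mm ahead of it and the grasp point (between the pads) lies 2 mm behind it; z points along the fingers, y is the direction in which the jaws open and shut (so a half turn about z gives the same grasp; the last joint's range is limited). The gripper opens to 92 mm and grips with 3 to 60 N. Pads are 19 mm wide; open, the fingers measure 130 mm over their backs; the gripper's body (75 mm by 190 mm) begins 47 mm behind the grasp point.
Start: joints at [-1.404, 0.434, 0.025, 1.573, -0.012, 1.134, -0.075], TCP at [0.167, 0.602, 0.217] pointing down, gripper open.
Joint ranges: [-2.62, 2.62], [-0.44, 2.09], [-1.27, 1.32], [0.08, 2.57], [-1.32, 4.46], [0.12, 2], [-2.74, 2.74]. Speed limits (rad/s): [2.22, 2.22, 3.01, 3.01, 3.14, 3.14, 3.14].

INTERFACE

Orientations are given as a rotation vector (axis times angle).
In Python, from cell import arm gives the robot as it stands.
- The arm moves only by the shell command python3 -m creep 'ROWS' [FORCE]. ROWS is JSON, a list that holds one entry, the list of rows, each a list of 7 numbers: the shift along the world's x, y, z in cm, then the turn, a rotation vector about the world's x, y, z in degrees, then the opening, from -1 (shut) to 1 (fully open), so that 0 is half open. In form: [[[tx, ty, tz, ax, ay, az, jaw], ...]]. A call has 1 to 5 rows; each row is the pose to reach, as a shift and turn from the pose commanded when the call began; what a row does not reach only later rows make up. A row lasts 1/10 s, in which the tool goes at most 50 mm and 8.59 degrees, less where a joint would pass 70% of its speed; a pose out of reach is approached as far as the arm can. A call with a gripper value outside its range is refused whole. The fingers move at their own pace and stop on an object; FORCE is the grip in N (left out, the last holds). Time passes only in rows, so rows that repeat a pose let the fingers close. It gives the time, the measured TCP pose, the force and the opening at its end, in the units of the state.
- arm.observe(): the state, without advancing time (a new reading comes with each control period).
- arm.get_image(name): name is "scene" or "top"; returns the picture (420x560x3 uint8, red, green, blue); there is no depth.
- arm.camera_model(name): a dict with "vfov" (degrees; the focal length in pixels is half the picture's height over the tangent of half this angle, whatever the lens; pixels are square), "cx", "cy" (the principal point, pixels), "cam_to_world" (4x4, takes a point from camera to world coordinates). Camera axes: x right, y down, z forward; pixel columns grow to the right and rows downward; lengths in m; the calibration is good to about 2 mm. A picture is of the moment at which its call begins. camera_model takes no time and is no camera call.
- arm.sign_off(): hands the job in, once; it reports no verdict.
The state is a dict: "clock": time; "joints": joint angles; "dq": joint speeds; "joint_efforts": joint torques, N m; "position": TCP position; "ee_rot": TCP orientation; "force": force on the tool from outside, world axes, zero at the start; "ft_torque": the same for the moment, N m; "width": opening from 0.0 (shut) to 1.0 (fully open).
Only numpy, scipy, OpenCV 4.12 (cv2) and the standard library are available. Lean on these libraries where they do the work, as an engineer would, in place of code of your own. Each camera call takes 0.05 s, during which the arm holds its last target.

TASK

Pick up the white sorting disc that has two large holes by its black knob, turn it so that its holes line up with the two brass studs of the low turntable, and lower it over the studs until it lies flat on the turntable; keep hold of it until the studs are in the holes, do not drop it, then let go. Leave the similar white disc without holes and the pewter flask where they are.

Things in the scene. Friction and masses are not known exactly. Their poses are not given: they have to be found in the camera images.
- wheel_knob (a point): Centre of the black knob of the loose white disc to be fitted (250 g, round, 136 mm across, 10 mm thick, flat on the desk). Upright round knob in its middle: 36 mm diameter, 50 mm tall, foot flared to 48 mm. This point is on the axis, 35 mm above the disc's underside, 25 mm below the knob's top. z up; two blue-rimmed 28 mm through holes centred 44 mm from the axis along +x and -x. A half turn about z changes nothing.
- turntable: Fixed turntable, does not turn: aluminium foot 144 mm across, dark flat platter 124 mm across, its top 30 mm above the desk. Origin on its axis at desk level, z up. Two upright brass studs, 8 mm diameter, tapered tips, 14 mm tall above the platter, 44 mm from the axis along +x and -x. With the disc seated flat, the knob centre is 65 mm above this origin.
- cover_knob (a point): Centre of the knob of the other loose white disc, a plain cover of the same size and with the same black knob (36 mm diameter, 50 mm tall, point 35 mm above its underside), but without any holes. A bystander: leave it alone.
- flask_mid (a point): Middle of the loose pewter collecting flask, 72 mm across, 98 mm tall, half-way up. A bystander: leave it standing.
Things that resemble listed ones, but are neither listed nor needed, are in the scene too. There is more than one size of the turntable; the one meant has the size given above.

How it is judged:
By the outcome, as a careful person would: the job done as asked, in the order asked, and still so for the second after the job is handed in, with the robot touching nothing.
It also fails if it takes over 38 s, if anything falls off the work surface, if the arm or the gripper's body presses on something with over 40 N, if the wrist force passes 120 N, or if a joint passes its speed limit or range.

## Working session

There is one attempt and no reset: what is moved stays moved. The work goes in short steps, Python scripts to look and compute and a shell command to move; the robot and the scene stay as the last step left them, time stands still between calls to the robot, and variables do not carry over. Pictures are saved under pics/ and viewed, and the job is handed in when it is done.

```bash
ls; mkdir -p pics; python3 - <<'E'
from cell import arm
import cv2,numpy as np
o=arm.observe();print({k:np.round(v,3).tolist() for k,v in o.items()})
for n in("scene","top"):
    cv2.imwrite(f"pics/{n}0.png",arm.get_image(n)[:,:,::-1]);m=arm.camera_model(n);print(n,m)
E
```

```text
pics
{'clock': 0.0, 'joints': [-1.404, 0.435, 0.025, 1.574, -0.012, 1.134, -0.075], 'dq': [-0.0, 0.001, -0.002, 0.001, -0.001, -0.001, -0.001], 'joint_efforts': [-0.001, -66.785, 0.984, -31.446, -0.061, 0.043, 0.0], 'position': [0.166, 0.602, 0.216], 'ee_rot': [-0.423, -3.113, 0.002], 'force': [-0.253, -0.036, 0.249], 'ft_torque': [-0.004, -0.038, -0.031], 'width': 1.0}
scene {'vfov': 49.93651475207537, 'cx': 286.7696882120834, 'cy': 208.48274781098294, 'cam_to_world': array([[ 6.98228269e-01,  6.11039296e-01, -3.72972201e-01,
         8.43349261e-01],
       [ 7.15875005e-01, -5.95604342e-01,  3.64387767e-01,
        -2.97725344e-01],
       [ 5.11382041e-04, -5.21427316e-01, -8.53295548e-01,
         9.60512468e-01],
       [ 0.00000000e+00,  0.00000000e+00,  0.00000000e+00,
         1.00000000e+00]])}
top {'vfov': 43.00824728699813, 'cx': 284.43587034530117, 'cy': 210.30316664910208, 'cam_to_world': array([[ 0.01752298, -0.9923465 ,  0.12223487,  0.33920765],
       [-0.99982049, -0.01650992,  0.00929584,  0.09058738],
       [-0.0072066 , -0.12237582, -0.99245767,  1.16456428],
       [ 0.        ,  0.        ,  0.        ,  1.        ]])}
```

View pics/scene0.png

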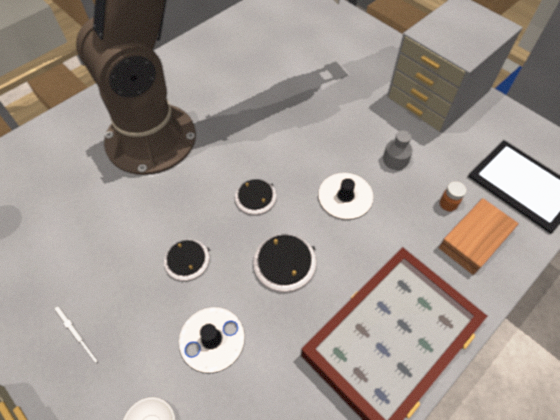

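View pics/top0.png

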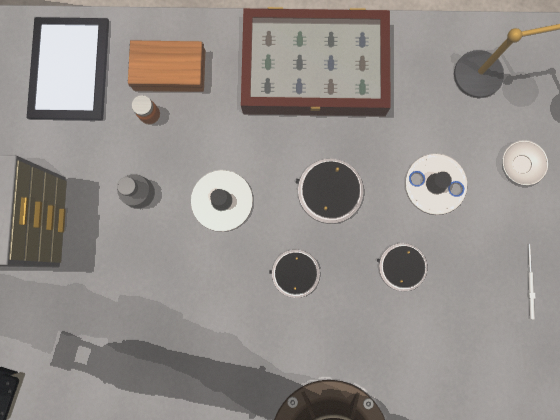

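Top view: the candidates for the white disc are the one with two blue-rimmed holes (436,184) and the plain cover (221,200). The bowl (525,163) is not a disc. The candidates for the turntable are a large one (330,190) and two small ones (296,273) and (403,267). I choose the holed disc, which is at scene (211,337), and the large turntable, which is at scene (285,260). Next I take close crops and measure.

```bash
cat > h.py <<'E'
import numpy as np,cv2
from cell import arm
def ray(n,uv):
    m=arm.camera_model(n);f=210/np.tan(np.radians(m["vfov"]/2));T=m["cam_to_world"]
    d=T[:3,:3]@np.array([(uv[0]-m["cx"])/f,(uv[1]-m["cy"])/f,1]);return T[:3,3],d/np.linalg.norm(d)
def plane(n,uv,z):
    o,d=ray(n,uv);return o+d*(z-o[2])/d[2]
def tri(a,b):
    A=np.zeros((3,3));B=np.zeros(3);R=[ray("scene",a),ray("top",b)]
    for o,d in R:
        P=np.eye(3)-np.outer(d,d);A+=P;B+=P@o
    x=np.linalg.solve(A,B);return x,max(np.linalg.norm(np.cross(x-o,d)) for o,d in R)
def blobs(mask,amin=3):
    n,l,s,c=cv2.connectedComponentsWithStats(mask.astype(np.uint8))
    return [(c[i].round(2).tolist(),int(s[i,4])) for i in range(1,n) if s[i,4]>=amin]
E
python3 - <<'E'
import cv2,numpy as np
from h import *
B={"scene":{"disc":(170,295,255,380),"tt":(245,225,325,300)},"top":{"disc":(395,145,475,225),"tt":(288,148,372,232)}}
for n in B:
    im=cv2.imread(f"pics/{n}0.png").astype(int)
    row=[]
    for k,(x0,y0,x1,y1) in B[n].items():
        c=im[y0:y1,x0:x1];b,g,r=c[...,0],c[...,1],c[...,2];off=np.array([x0,y0])
        row.append(cv2.resize(c.astype(np.uint8),(400,400),interpolation=cv2.INTER_CUBIC))
        sh=lambda L:[((np.array(p)+off).round(2).tolist(),a) for p,a in L]
        if k=="disc":
            print(n,"blue",sh(blobs((b-r>25),8)))
            print(n,"knob",sh(blobs((c.max(2)<70),20)))
            w=(c.min(2)>190).astype(np.uint8)
        else:
            print(n,"brass",sh(blobs((r-b>30)&(r>70),2)))
            print(n,"platter",sh(blobs((c.max(2)<75),200)))
            d=(c.max(2)<75).astype(np.uint8)
            w=d
        cs,_=cv2.findContours(w,cv2.RETR_EXTERNAL,cv2.CHAIN_APPROX_NONE);q=max(cs,key=cv2.contourArea)
        e=cv2.fitEllipse(cv2.convexHull(q));print(n,k,"ell",np.array(e[0])+off,e[1])
    cv2.imwrite(f"pics/crop_{n}.png",np.hstack(row))
E
```

```text
scene blue [([230.05, 327.55], 95), ([191.92, 348.82], 101)]
scene knob [([210.14, 336.5], 369)]
scene disc ell [211.16828918 338.99128342] (62.58863830566406, 68.15364074707031)
scene brass [([275.31, 240.96], 26), ([293.8, 272.24], 25)]
scene platter [([284.16, 259.58], 1951)]
scene tt ell [284.12892151 259.50905609] (48.91209411621094, 51.799644470214844)
top blue [([416.68, 177.99], 85), ([456.35, 188.52], 79)]
top knob []
top disc ell [436.08956909 183.58681107] (59.09946823120117, 61.43384552001953)
top brass [([337.0, 169.0], 13), ([325.09, 207.64], 11)]
top platter [([330.54, 189.17], 2403)]
top tt ell [330.59104538 189.18746948] (55.1861686706543, 55.973594665527344)
```

View pics/crop_scene.png

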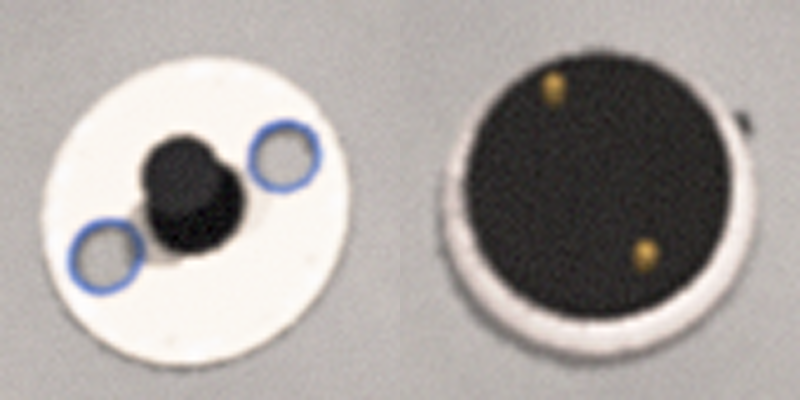

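View pics/crop_top.png

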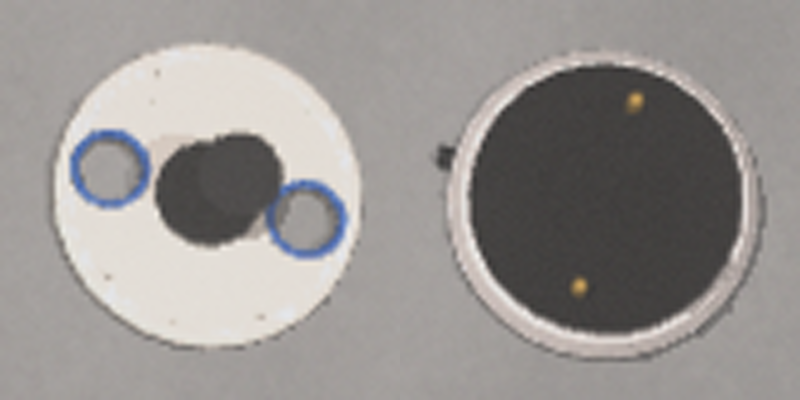

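```bash
python3 - <<'E'
from h import *
S={"hA":((230.05,327.55),(456.35,188.52)),"hB":((191.92,348.82),(416.68,177.99)),"disc":((211.17,338.99),(436.09,183.59)),
"knobtop":((208.5,332.2),(443,179.4)),"plat":((284.13,259.51),(330.59,189.19))}
P={}
for k,(a,b) in S.items(): P[k],e=tri(a,b);print(k,P[k].round(4),"gap",round(e,4))
for a in((275.31,240.96),(293.8,272.24)):
  for b in((337.0,169.0),(325.09,207.64)):
    x,e=tri(a,b);print("stud",a,b,x.round(4),round(e,4))
for n,i in(("scene",0),("top",1)):
  hA=plane(n,S["hA"][i],.01);hB=plane(n,S["hB"][i],.01);d=hA-hB
  print(n,"holes mid",(hA+hB)[:2]/2,"dist",np.linalg.norm(d),"ang",np.degrees(np.arctan2(d[1],d[0])),"disc",plane(n,S["disc"][i],.01)[:2],"knob",plane(n,S["knobtop"][i],.06)[:2])
  s=[(275.31,240.96),(293.8,272.24)] if n=="scene" else [(337.0,169.0),(325.09,207.64)]
  a,b=[plane(n,q,.039) for q in s];d=a-b
  print(n,"stud mid",(a+b)[:2]/2,"dist",np.linalg.norm(d),"ang",np.degrees(np.arctan2(d[1],d[0])),"plat",plane(n,S["plat"][i],.03)[:2])
o=arm.observe();from scipy.spatial.transform import Rotation as R
print(R.from_rotvec(o["ee_rot"]).as_matrix().round(3))
E
```

```text
hA [ 0.5494 -0.2218  0.0797] gap 0.0392
hB [ 0.5454 -0.2334 -0.022 ] gap 0.0419
disc [ 0.5463 -0.2298  0.009 ] gap 0.0004
knobtop [ 0.5471 -0.2295  0.0594] gap 0.0015
plat [0.5274 0.0024 0.0249] gap 0.0002
stud (275.31, 240.96) (337.0, 169.0) [ 0.5373 -0.0113  0.1534] 0.0141
stud (275.31, 240.96) (325.09, 207.64) [0.485  0.0152 0.0405] 0.0004
stud (293.8, 272.24) (337.0, 169.0) [ 0.5692 -0.0093  0.0407] 0.0009
stud (293.8, 272.24) (325.09, 207.64) [ 0.5158  0.02   -0.0977] 0.0196
scene holes mid [ 0.54546977 -0.2282281 ] dist 0.08826588200086051 ang 76.02920256104795 disc [ 0.54691844 -0.22954605] knob [ 0.54825014 -0.22834999]
scene stud mid [0.52699133 0.00395768] dist 0.08794189734114347 ang 164.0799199867983 plat [0.52927591 0.00093136]
top holes mid [ 0.54669314 -0.2307743 ] dist 0.08911117775734052 ang -104.29273149591839 disc [ 0.54591686 -0.22989653] knob [ 0.54611874 -0.23064048]
top stud mid [0.52701205 0.0022982 ] dist 0.08765572812926418 ang -16.479535524307405 plat [0.52641317 0.00261385]
[[-0.964  0.267 -0.   ]
 [ 0.267  0.964 -0.001]
 [-0.    -0.001 -1.   ]]
```

The crops confirm both choices: blue-rimmed holes on one disc, and the turntable with a 124 mm platter and studs 88 mm apart. Heights measured from the two views are disc top 9 mm, knob top 59 mm and stud middle about 41 mm. Disc centre is (0.546, -0.230) with its holes at 75.9°. Turntable is at (0.527, 0.003) with its studs at 163.9°, so the disc must turn +88°. Now I move towards it.

```bash
python3 -m creep '[[[4,-2.8,0,0,0,-8,1],[8,-5.6,0,0,0,-16,1],[12,-8.4,0,0,0,-24,1],[16,-11.2,0,0,0,-32,1],[20,-14,0,0,0,-40,1]]]' 15
python3 -m creep '[[[3.5,-3.4,0,0,0,-8,1],[7,-6.8,0,0,0,-16,1],[10.5,-10.2,0,0,0,-24,1],[14,-14,0,0,0,-32,1],[16,-18,0,0,0,-40,1]]]'
python3 -m creep '[[[0.4,-4.8,0,0,0,-8,1],[0.8,-9.6,0,0,0,-17,1],[1.2,-14.4,0,0,0,-17.3,1],[1.6,-19.2,0,0,0,-17.3,1],[2,-24,0,0,0,-17.3,1]]]'
```

```text
clock: 0.6
position: [0.3678, 0.4609, 0.2164]
ee_rot: [-1.47, -2.777, 0.0]
force: [0.5, -0.0, -0.2]
width: 1.001
clock: 1.1
position: [0.5285, 0.2808, 0.2162]
ee_rot: [2.33, 2.106, 0.0]
force: [1.3, -0.2, 0.0]
width: 0.999
clock: 1.6
position: [0.5462, 0.0407, 0.2164]
ee_rot: [-2.616, -1.74, 0.0]
force: [1.6, -0.5, -0.2]
width: 1.002
```

```bash
python3 -m creep '[[[0,-4.8,0,0,0,0,1],[0,-9.6,0,0,0,0,1],[0,-14.4,0,0,0,0,1],[0,-19.2,-1,0,0,0,1],[0,-23.5,-3,0,0,0,1]]]'
python3 -m creep '[[[0,-2.4,-3,0,0,0,1],[0,-3.5,-6,0,0,0,1],[0,-3.5,-6,0,0,0,1],[0,-3.5,-6,0,0,0,1]]]'
python3 - <<'E'
from h import *
for n in("scene","top"): cv2.imwrite(f"pics/{n}1.png",arm.get_image(n)[:,:,::-1])
o=arm.observe();print(o["position"],o["ee_rot"])
a=cv2.imread("pics/scene1.png")[270:400,140:300];b=cv2.imread("pics/top1.png")[120:250,360:520]
cv2.imwrite("pics/c1.png",np.hstack([cv2.resize(a,(400,325),interpolation=2),cv2.resize(b,(400,325),interpolation=2)]))
E
```

```text
clock: 2.1
position: [0.5471, -0.1953, 0.1873]
ee_rot: [2.615, 1.738, 0.003]
force: [1.4, 0.3, 0.2]
width: 0.999
clock: 2.5
position: [0.5463, -0.2272, 0.1265]
ee_rot: [-2.615, -1.738, 0.001]
force: [0.4, -0.3, 0.1]
width: 0.998
[ 0.54765018 -0.22673582  0.12784378] [2.61413672e+00 1.74078866e+00 2.19881083e-03]
```

View pics/c1.png

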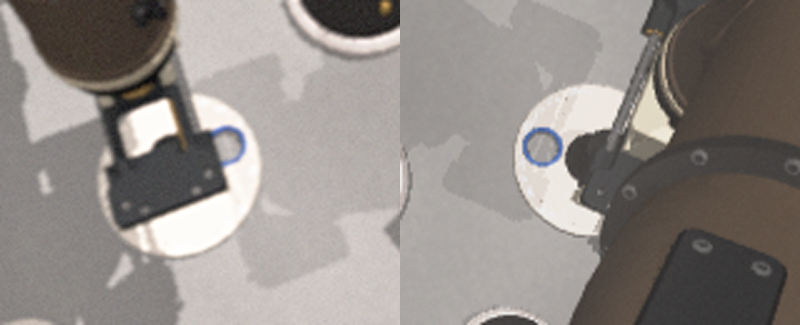

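The open fingers stand on either side of the knob, with the jaw line along the radius and clear of the holes. Now I descend and close.

```bash
python3 -m creep '[[[0,-0.3,-1.5,0,0,0,1],[0,-0.3,-3,0,0,0,1],[0,-0.3,-4.5,0,0,0,1],[0,-0.3,-6,0,0,0,1],[0,-0.3,-7,0,0,0,1]]]' 15
python3 -m creep '[[[0,0,-0.8,0,0,0,1],[0,0,-1.6,0,0,0,1],[0,0,-1.7,0,0,0,1],[0,0,-1.7,0,0,0,1]]]'
```

```text
clock: 3.1
position: [0.5459, -0.2301, 0.0545]
ee_rot: [-2.615, -1.739, 0.002]
force: [-0.4, -0.4, 1.2]
width: 0.997
clock: 3.5
position: [0.5466, -0.2307, 0.0395]
ee_rot: [2.616, 1.739, -0.0]
force: [-0.1, -0.6, -1.2]
width: 0.998
```

```bash
python3 -m creep '[[[0,0,0,0,0,0,0],[0,0,0,0,0,0,-0.3],[0,0,0,0,0,0,-0.6],[0,0,0,0,0,0,-0.6],[0,0,0,0,0,0,-0.6]]]' 15
python3 -m creep '[[[0,0,0,0,0,0,-1],[0,0,0,0,0,0,-1],[0,0,0,0,0,0,-1],[0,0,0,0,0,0,-1]]]' 25
```

```text
clock: 4.0
position: [0.5467, -0.2306, 0.0397]
ee_rot: [2.616, 1.739, 0.0]
force: [-0.1, -0.0, -1.1]
width: 0.612
clock: 4.4
position: [0.5465, -0.2306, 0.0395]
ee_rot: [-2.616, -1.739, 0.0]
force: [1.5, 0.6, 0.3]
width: 0.376
```

The jaws stopped at 0.376, about 35 mm, which fits the knob. I firm the grip, lift and look.

```bash
python3 -m creep '[[[0,0,0,0,0,0,-1],[0,0,0,0,0,0,-1],[0,0,1,0,0,0,-1],[0,0,2.5,0,0,0,-1],[0,0,4,0,0,0,-1]]]' 35
python3 -m creep '[[[0,0,2,0,0,0,-1],[0,0,4,0,0,0,-1],[0,0,6,0,0,0,-1],[0,0,6,0,0,0,-1]]]'
python3 - <<'E'
from h import *
for n in("scene","top"): cv2.imwrite(f"pics/{n}2.png",arm.get_image(n)[:,:,::-1])
o=arm.observe();print(o["position"],o["ee_rot"],o["width"],o["joints"])
a=cv2.imread("pics/scene2.png")[250:400,130:310];b=cv2.imread("pics/top2.png")[110:260,360:540]
cv2.imwrite("pics/c2.png",np.hstack([cv2.resize(a,(400,333),interpolation=2),cv2.resize(b,(400,333),interpolation=2)]))
E
```

```text
clock: 4.9
position: [0.5466, -0.2308, 0.081]
ee_rot: [2.616, 1.739, 0.0]
force: [0.8, -1.4, -2.4]
width: 0.373
clock: 5.3
position: [0.5484, -0.2317, 0.1434]
ee_rot: [2.612, 1.737, 0.006]
force: [0.7, -0.6, -1.8]
width: 0.375
[ 0.54689909 -0.23058745  0.14027379] [2.61520140e+00 1.73899215e+00 1.84853952e-03] 0.3743448283242929 [-0.1067912   0.5022855   0.60288687  1.78218917 -0.3400991   0.96096746
  0.23846672]
```

View pics/c2.png

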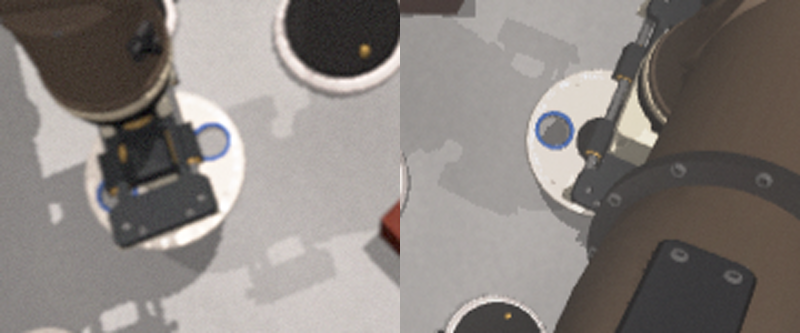

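The disc is lifted and level, and hole A is visible at scene about (224,313). I carry it over the turntable while turning +88°.

```bash
python3 -m creep '[[[-0.1,1.3,0,0,0,5.5,-1],[-0.2,2.8,0,0,0,11.5,-1],[-0.4,4.4,0,0,0,17.5,-1],[-0.5,6,0,0,0,23.5,-1],[-0.6,7.5,0,0,0,29,-1]]]'
python3 -m creep '[[[-0.1,1.6,0,0,0,6,-1],[-0.2,3.2,0,0,0,12,-1],[-0.4,4.8,0,0,0,18,-1],[-0.5,6.4,0,0,0,24,-1],[-0.7,8,0,0,0,30,-1]]]'
python3 -m creep '[[[-0.1,1.6,0,0,0,6,-1],[-0.3,3.2,0,0,0,12,-1],[-0.4,4.8,0,0,0,18,-1],[-0.6,6.4,0,0,0,24,-1],[-0.7,7.9,0,0,0,29,-1]]]'
python3 -m creep '[[[0,0,0,0,0,0,-1],[0,0,0,0,0,0,-1],[0,0,0,0,0,0,-1]]]'
python3 - <<'E'
from h import *
for n in("scene","top"): cv2.imwrite(f"pics/{n}3.png",arm.get_image(n)[:,:,::-1])
o=arm.observe();print(o["position"],o["ee_rot"],o["width"],o["joints"])
E
```

```text
clock: 5.9
position: [0.5397, -0.1546, 0.1385]
ee_rot: [-2.091, -2.342, 0.001]
force: [1.1, 0.2, -2.2]
width: 0.373
clock: 6.4
position: [0.5328, -0.0748, 0.1386]
ee_rot: [-1.414, -2.804, 0.001]
force: [-1.1, -0.3, -1.7]
width: 0.374
clock: 6.9
position: [0.5256, 0.0041, 0.1386]
ee_rot: [-0.666, -3.068, 0.001]
force: [0.3, 0.2, -2.4]
width: 0.374
clock: 7.2
position: [0.5264, 0.0022, 0.1392]
ee_rot: [-0.678, -3.067, 0.001]
force: [0.3, 0.1, -2.6]
width: 0.373
[0.52652462 0.00237371 0.13935765] [-6.77451614e-01 -3.06745967e+00  7.57992669e-04] 0.3708805270753843 [-0.2491885   0.35798645  0.18613413  1.92007834 -0.08432164  0.87130847
  1.11585039]
```

View pics/scene3.png

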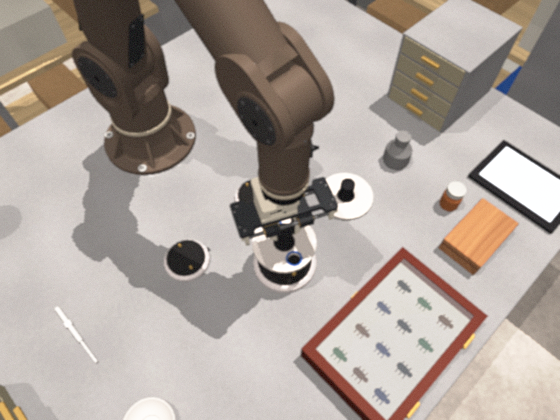

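View pics/top3.png

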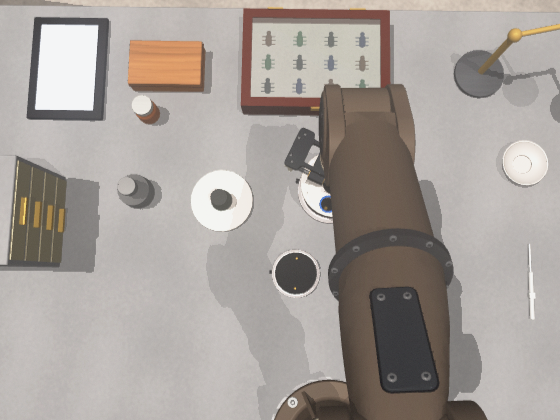

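Scene shows the disc held over the platter, with its front hole at (293,258). Top shows the rear hole at (327,204). I check where both holes lie against the studs.

```bash
cat > hole.py <<'E'
import sys
from h import *
k=sys.argv[1];o=arm.observe();z=o["position"][2]-.0395+.010
c=o["position"][:2]
for n,(x0,y0,x1,y1) in {"scene":(255,230,330,300),"top":(295,150,365,232)}.items():
    im=cv2.imread(f"pics/{n}{k}.png").astype(int)[y0:y1,x0:x1]
    m=(im[...,0]-im[...,2]>20).astype(np.uint8)
    print(n,[((np.array(p)+[x0,y0]).round(1),a) for p,a in blobs(m,6)])
    pts=np.argwhere(m)[:,::-1]+[x0,y0]
    if len(pts)>8:
        w=np.array([plane(n,p,z)[:2] for p in pts])
        A=np.c_[2*w,np.ones(len(w))];s=np.linalg.lstsq(A,(w**2).sum(1),rcond=None)[0]
        r=np.sqrt(s[2]+s[:2]@s[:2]);d=s[:2]-c
        print(" hole",s[:2].round(4),"r",r.round(4),"from tcp",np.linalg.norm(d).round(4),"ang",np.degrees(np.arctan2(d[1],d[0])).round(1))
    cv2.imwrite(f"pics/c{k}{n}.png",cv2.resize(im.astype(np.uint8),None,fx=6,fy=6,interpolation=2))
print("studs (.5692,-.0093) (.4850,.0152); tcp",c.round(4))
E
python3 hole.py 3
```

```text
scene [(array([293.8, 258.5]), 107)]
 hole [ 0.5671 -0.0078] r 0.0148 from tcp 0.0419 ang -14.1
top [(array([324.4, 204. ]), 73)]
 hole [0.4838 0.0148] r 0.0155 from tcp 0.0445 ang 163.8
studs (.5692,-.0093) (.4850,.0152); tcp [0.5265 0.0024]
```

```bash
python3 -c "
import cv2,numpy as np
a=cv2.imread('pics/c3scene.png');b=cv2.imread('pics/c3top.png')
cv2.imwrite('pics/c3.png',np.hstack([cv2.resize(a,(400,400)),cv2.resize(b,(400,400))]))"
```

```text
(no output)
```

View pics/c3.png

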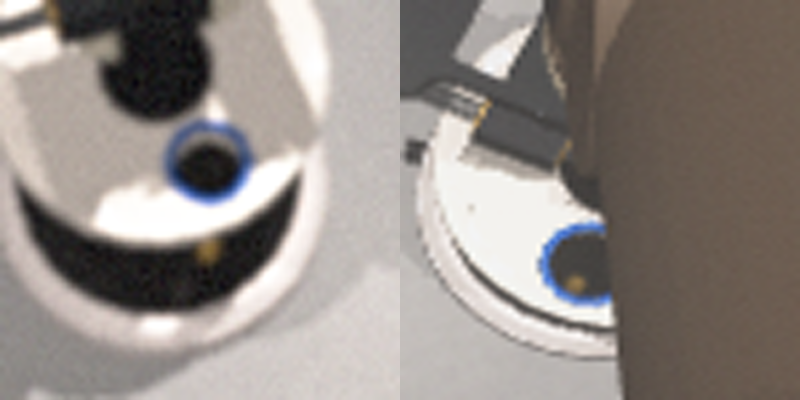

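The holes lie within about 2 mm of the studs and the clearance is 10 mm. I lower to just above the studs, about 5 mm clear, and look again.

```bash
python3 -m creep '[[[0.1,0,-1,0,0,0,-1],[0.1,0,-2,0,0,0,-1],[0.1,0,-3,0,0,0,-1],[0.1,0,-4,0,0,0,-1],[0.1,0,-5,0,0,0,-1]]]'
python3 -m creep '[[[0,0,0,0,0,0,-1],[0,0,0,0,0,0,-1]]]'
python3 - <<'E'
from h import *
for n in("scene","top"): cv2.imwrite(f"pics/{n}4.png",arm.get_image(n)[:,:,::-1])
E
python3 hole.py 4;python3 -c "
import cv2,numpy as np
a=cv2.imread('pics/c4scene.png');b=cv2.imread('pics/c4top.png')
cv2.imwrite('pics/c4.png',np.hstack([cv2.resize(a,(400,400)),cv2.resize(b,(400,400))]))"
```

```text
clock: 7.8
position: [0.5273, 0.0034, 0.0883]
ee_rot: [-0.673, -3.068, 0.0]
force: [0.3, -0.3, -2.4]
width: 0.373
clock: 8.0
position: [0.5275, 0.0034, 0.0893]
ee_rot: [-0.674, -3.068, 0.0]
force: [0.2, 0.2, -1.6]
width: 0.372
scene [(array([294.2, 268. ]), 95)]
 hole [0.5464 0.0037] r 0.0303 from tcp 0.0184 ang 0.9
top [(array([321.4, 206.4]), 59)]
 hole [0.4852 0.0157] r 0.0154 from tcp 0.0445 ang 164.0
studs (.5692,-.0093) (.4850,.0152); tcp [0.528  0.0034]
```

View pics/c4.png

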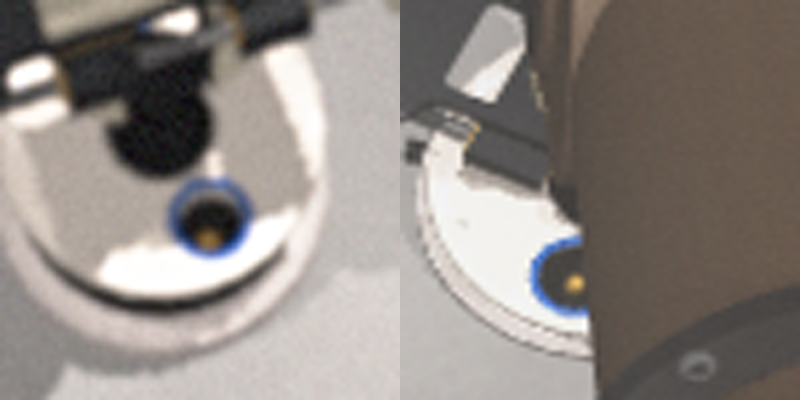

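Both studs show through their holes, so I lower. The scene circle fit was spoilt by stray bluish pixels (r = 30 mm), so there I trust the picture and the top fit, which is within 1 mm.

```bash
python3 -m creep '[[[0,0,-0.4,0,0,0,-1],[0,0,-0.8,0,0,0,-1],[0,0,-1.2,0,0,0,-1],[0,0,-1.6,0,0,0,-1],[0,0,-1.75,0,0,0,-1]]]'
python3 -m creep '[[[0,0,-0.1,0,0,0,-1],[0,0,-0.2,0,0,0,-1],[0,0,-0.2,0,0,0,-1]]]'
```

```text
clock: 8.6
position: [0.5273, 0.0034, 0.0715]
ee_rot: [-0.673, -3.068, 0.0]
force: [-0.1, 0.2, -2.3]
width: 0.376
clock: 8.9
position: [0.5277, 0.0034, 0.07]
ee_rot: [0.674, 3.068, 0.0]
force: [0.2, -0.0, -1.8]
width: 0.373
```

```bash
python3 -m creep '[[[0,0,-0.05,0,0,0,-1],[0,0,-0.1,0,0,0,-1],[0,0,-0.1,0,0,0,-1]]]'
python3 - <<'E'
from h import *
print(arm.observe()["force"],arm.observe()["position"])
E
```

```text
clock: 9.2
position: [0.5278, 0.0034, 0.0695]
ee_rot: [0.674, 3.068, 0.0]
force: [-0.8, -0.2, 3.7]
width: 0.373
[-0.84420877 -0.16737375  3.67845678] [0.52776577 0.0034238  0.06945335]
```

Force turned from -2 N (the disc's weight) to +3.7 N at the expected height of 69.5 mm, so the disc is seated. I open slowly and rise.

```bash
python3 -m creep '[[[0,0,0,0,0,0,-0.15],[0,0,0,0,0,0,0.1],[0,0,0,0,0,0,0.4],[0,0,0,0,0,0,0.7],[0,0,0,0,0,0,1]]]'
python3 -m creep '[[[0,0,0,0,0,0,1],[0,0,0,0,0,0,1],[0,0,0,0,0,0,1]]]'
```

```text
clock: 9.7
position: [0.5276, 0.0034, 0.069]
ee_rot: [0.674, 3.069, 0.0]
force: [-0.0, 0.8, 0.0]
width: 0.724
clock: 10.0
position: [0.5276, 0.0034, 0.069]
ee_rot: [0.674, 3.069, 0.0]
force: [0.3, -0.2, -0.2]
width: 0.973
```

```bash
python3 -m creep '[[[0,0,1,0,0,0,1],[0,0,3,0,0,0,1],[0,0,6,0,0,0,1],[0,0,9,0,0,0,1],[0,0,13,0,0,0,1]]]'
python3 -m creep '[[[0,-3,1,0,0,0,1],[0,-7,2,0,0,0,1],[0,-11,2,0,0,0,1],[0,-15,2,0,0,0,1],[0,-19,2,0,0,0,1]]]'
python3 -m creep '[[[0,-4,0,0,0,0,1],[0,-8,0,0,0,0,1],[0,-11,0,0,0,0,1],[0,-11,0,0,0,0,1]]]'
python3 - <<'E'
from h import *
for n in("scene","top"): cv2.imwrite(f"pics/{n}5.png",arm.get_image(n)[:,:,::-1])
a=cv2.imread("pics/scene5.png");b=cv2.imread("pics/top5.png")
cv2.imwrite("pics/c5.png",np.hstack([cv2.resize(a[215:305,240:330],(400,400),interpolation=2),cv2.resize(b[145:235,285:375],(400,400),interpolation=2)]))
E
```

```text
clock: 10.5
position: [0.5267, 0.0033, 0.2001]
ee_rot: [-0.673, -3.067, 0.001]
force: [-0.2, -0.3, -0.8]
width: 0.997
clock: 11.0
position: [0.5275, -0.1881, 0.2201]
ee_rot: [0.673, 3.067, 0.0]
force: [0.5, -0.7, -0.2]
width: 1.004
clock: 11.4
position: [0.5259, -0.3022, 0.2198]
ee_rot: [0.684, 3.066, -0.005]
force: [0.0, 0.6, 1.2]
width: 1.001
```

View pics/c5.png

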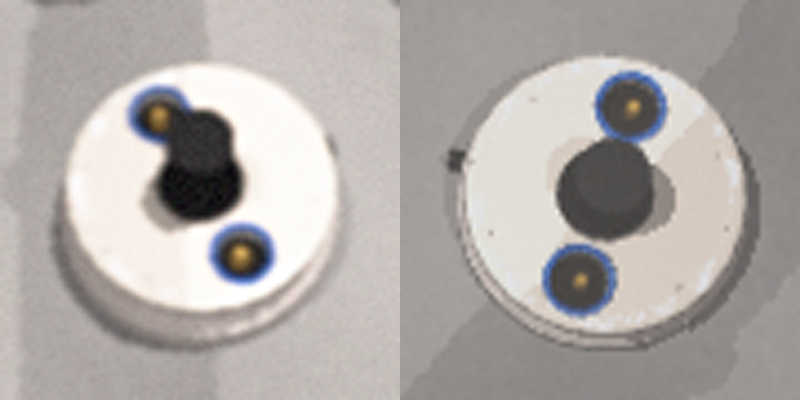

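View pics/scene5.png

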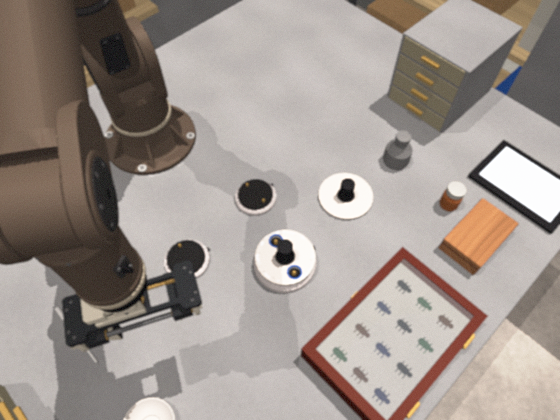

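Both studs stand in the middle of their holes, at scene (275,241) and (294,272). A last check covers the disc's height and whether the bystanders moved, and then I hand in.

```bash
python3 -m creep '[[[0,0,0,0,0,0,1],[0,0,0,0,0,0,1],[0,0,0,0,0,0,1]]]' >/dev/null; python3 - <<'E'
from h import *
q=[]
for n,(x0,y0,x1,y1) in {"scene":(240,215,330,305),"top":(285,145,375,235)}.items():
    im=cv2.imread(f"pics/{n}5.png")[y0:y1,x0:x1].astype(int)
    m=(im[...,0]-im[...,2]>20).astype(np.uint8)
    cs,_=cv2.findContours(m,cv2.RETR_EXTERNAL,cv2.CHAIN_APPROX_NONE)
    q.append([np.array(cv2.fitEllipse(c)[0])+[x0,y0] for c in cs if cv2.contourArea(c)>60]);print(n,q[-1])
for a in q[0]:
  for b in q[1]:
    x,e=tri(a,b)
    if e<.005:print("hole",x.round(4),round(e,4))
for n,bx in {"scene":(310,120,420,230),"top":(110,160,265,240)}.items():
    a,b=[cv2.imread(f"pics/{n}{k}.png").astype(int)[bx[1]:bx[3],bx[0]:bx[2]] for k in(0,5)]
    print(n,"changed px",int((abs(a-b).max(2)>40).sum()))
arm.sign_off()
E
```

```text
scene [array([294.0931015 , 271.63503647])]
top [array([324.80608749, 207.53529358]), array([336.43272781, 168.53142929])]
hole [ 0.5696 -0.0082  0.0428] 0.0005
scene changed px 0
top changed px 0
the job is handed in; nothing more can be done
```

The disc with the two holes now lies flat on the large turntable, with both studs inside its holes. I picked it up by its knob, turned it +88°, lowered it over the studs and let go once it was resting on the platter. I handed the job in at about 12 s of the 38 s allowed.

**Last checks**
- **Contact before release:** the force changed from -2 N to +3.7 N at a tool height of 69.5 mm, as expected for a seated disc.
- **Fit:** both cameras show the brass studs roughly centred in both holes.
- **Height:** the one hole measured in both views has its rim at 43 mm, against 40 mm nominal, which is about the calibration error. It lies about 1 mm from its stud.
- **Bystanders:** the image areas around the plain cover and the flask are unchanged from the start in both views.

**Checks that failed or disagreed**
- **Scene hole fit:** one circle fit from the scene camera, taken just above the studs, was spoilt by stray blue pixels. I used the picture and the top-view fit instead.
- **Second hole height:** the rear hole's height could not be measured at the end because the knob partly hides it in the scene view.

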